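Hook the dropped ring out from under the grinder's chip guard

TASK

A steel ring has been dropped and lies deep under the fixed clear chip guard of the bench grinder. Take the hooked rod by its wooden handle, reach its hook in behind the ring and draw the ring out along the bench with the hook, not with the fingers, until it lies flat in the open at least 5 cm clear of the guard's mouth; then lay the rod down flat on the bench. Leave the solid steel disc under the guard where it is.

Things in the scene. Friction and masses are not known exactly. Their poses are not given: they have to be found in the camera images.
- guard: Fixed clear plastic box on the bench before a green grinder (220 mm high): 320 wide, 225 deep, 80 mm high, 5 mm walls and roof, no floor: things under it lie on the bench. One side, the mouth, is open, inside 310 wide, 75 high, 220 mm deep; a steel strip over the mouth reaches 90 mm up. Origin: middle of the mouth at bench level; y points level into the guard, x along the mouth, z up.
- ring: The dropped part: plain steel ring, outside diameter 50 mm, hole 30 mm, 14 mm high, 0.1 to 0.2 kg, flat on the bench under the guard, its centre 90 to 130 mm in from the mouth and at least 85 mm from the side walls. Origin: centre of its underside; z up.
- disc: Solid steel disc without a hole, diameter 50 mm, 14 mm high, flat on the bench under the guard beside the ring, centres at least 95 mm apart along the mouth; either may be on the left. Origin: centre of its underside; z up. It stays where it is.
- hook: Hooked rod, 0.24 kg, flat on the bench. Square beech handle 26 x 26 mm, x = -135 to 45 mm, ferrule to 57; then a 10 mm steel rod, centre line 5 mm above the underside, to x = 280, where a level arm turns square to y = -75 mm, with a tip slanting back to x = 268, y = -87. Hook's inner face: x = 275. Origin: underside of the handle at the grip, near the centre of mass; x points to the hook, z up.

How it is judged:
On the way:
1. the hooked rod pulls on the ring while the ring is still under the guard (contact force between hook and ring above 0.1 N and y of ring in the frame of guard above 0 m), for 0.1 s.
At the end, for the whole second after the job is handed in: The ring lies flat (8 deg) and still on the bench, its centre 70 mm or more outside the mouth (rim 45 mm clear); the rod lies flat (8 deg, handle at most 10 mm up) and still on the bench; the disc is within 20 mm of its start (y of ring in the frame of guard below -0.07 m and height (world z) of ring below 0.008 m and angle between each of ring, hook's own z axis and vertical below 0.15 rad and linear speed of each of ring, hook below 0.02 m/s and height (world z) of hook below 0.01 m and distance of disc from where it was at the start of the episode below 0.02 m); the robot touches nothing.
It fails at once if the fingers push or grip the ring (contact force between the fingers and ring above 1 N).
It fails at once if the solid disc is shifted by more than 20 mm (distance of disc from where it was at the start of the episode above 0.02 m).
It also fails if it takes over 48 s, if anything falls off the work surface, if the arm or the gripper's body presses on something with over 40 N, if the wrist force passes 120 N, or if a joint passes its speed limit or range.

ROBOT

A 7-joint arm with a two-finger parallel gripper is mounted at the origin on the work surface. World frame = base frame: x ahead of the robot, y to its left, z up, the work surface at z = 0. Lengths are in m, angles in rad, forces in N, time in s.
With the tool pointing down it reaches from about 0.425 to 0.875 m from the base axis. Payload 4.7 kg.
Tool frame: the origin (TCP) lies midway between the tips of the shut fingers; the grasp point (between the pads) lies 19 mm behind it; z points along the fingers, y is the line along which they close (so a half turn about z gives the same grasp; the last joint's range is limited). The gripper opens to 87 mm and grips with 3 to 60 N. Pads are 19 mm wide; open, the fingers measure 117 mm over their backs; the gripper's body (75 mm by 190 mm) begins 51 mm behind the grasp point.
Start: joints at [1.163, 0.321, -0.07, 1.45, 0.023, 1.371, -0.057], TCP at [0.266, -0.593, 0.223] pointing down, gripper open.
Joint ranges: [-2.86, 2.86], [-0.3, 2.09], [-1.38, 1.24], [0.06, 2.45], [-1.56, 4.7], [0.09, 2.05], [-2.69, 2.69]. Speed limits (rad/s): [2.57, 2.57, 3.14, 3.14, 3.14, 3.14, 3.14].

INTERFACE

Orientations are given as a unit quaternion [x, y, z, w].
In Python, from bench import arm, eyes, job gives the robot as it stands. The module is installed in compiled form; this text tells all that it offers.
- The arm moves only by the tool drive_tool, never from a script. Its argument "steps" is a list that holds one entry, the list of rows, each a list of 7 numbers: the shift along the tool's x, y, z in cm, then the turn, a rotation vector about the tool's x, y, z in rad, then the closure in counts, from 0 (fully open) to 255 (shut). In form: [[[tx, ty, tz, ax, ay, az, fingers], ...]]. A call has 1 to 5 rows; each row shifts and turns the commanded pose from where the row before left it, along the tool's axes as they then stand; what a row does not reach is not made up. A row lasts 1/12 s, in which the tool goes at most 41.7 mm and 7.16 degrees, less where a joint would pass 70% of its speed; a pose out of reach is approached as far as the arm can. A call with a gripper value outside its range is refused whole. The fingers move at their own pace and stop on an object; "newtons" is the grip in N (left out, the last holds). Time passes only in rows, so rows that do not move let the fingers close. It gives the time, the measured TCP pose, the force, the opening and the grip force at its end, in the units of the state.
- arm.read_state(): the state, without advancing time (a new reading comes with each control period).
- eyes.grab_frame(name): name is "scene" or "top" or "wrist"; returns a dict with "img" (384x512x3 uint8, red, green, blue), "depth" (384x512 float32, m along the optical axis (not along the pixel's ray), 0 where there is no reading), "K" (3x3 intrinsics, pixels), "k1" (the pictures are not rectified: a ray, as slopes to the right and down, at radius r is drawn at 1 + k1 r^2 times it, then the intrinsics apply), "world_to_cam" (4x4, takes a point from world to camera coordinates). Camera axes: x right, y down, z forward; pixel columns grow to the right and rows downward; lengths in m; the calibration is good to about 2 mm. A picture is of the moment at which its call begins.
- job.hand_in(): hands the job in; it is judged then, once.
The state is a dict: "t": time; "joint_positions": joint angles; "joint_velocities": joint speeds; "joint_efforts": joint torques, N m; "ee_pos": TCP position; "tool_rot": TCP orientation; "force": force on the tool from outside, world axes, zero at the start; "torque": the same for the moment, N m; "grip_width": opening from 0.0 (shut) to 1.0 (fully open); "finger_force": force on a finger pad.
Only numpy, scipy, OpenCV 4.12 (cv2) and the standard library are available. Lean on these libraries where they do the work, as an engineer would, in place of code of your own. Each camera call takes 0.05 s, during which the arm holds its last target. There are 200 camera calls.

## Working session

There is one attempt and no reset: what is moved stays moved. The work goes in short steps, Python scripts to look and compute and a tool call to move; the robot and the scene stay as the last step left them, time stands still between calls to the robot, and variables do not carry over. Pictures are saved under pics/ and viewed, at most 10 in all, crops included, and the job is handed in when it is done.

Besides the shell and the picture viewer there is one more tool, called after "Call:" as name(argument=value, ...) on one line, values as JSON. drive_tool: Moves the arm, as the interface text tells. Its arguments: {"type":"object","properties":{"steps":{"type":"array"},"newtons":{"type":"number"}},"required":["steps"]}

```bash
mkdir -p pics
cat > h.py <<'E'
import numpy as np, cv2
from bench import arm, eyes, job
def save(f,n): cv2.imwrite('pics/'+n, f['img'][:,:,::-1])
def pix2plane(f,uv,z):
    K=f['K'];T=f['world_to_cam'];p=(np.array(uv,float)-[K[0,2],K[1,2]])/[K[0,0],K[1,1]]
    s=p.copy()
    for _ in range(20): s=p/(1+f['k1']*(s**2).sum(-1,keepdims=True))
    R=T[:3,:3];c=-R.T@T[:3,3]
    d=np.concatenate([s,np.ones(s.shape[:-1]+(1,))],-1)@R
    return c+d*((z-c[2])/d[...,2:3])
E
python3 - <<'E'
from h import *
print(arm.read_state())
a=eyes.grab_frame('top');b=eyes.grab_frame('scene')
save(a,'top.png');save(b,'scene.png')
np.savez('f0.npz',**{k:a[k] for k in a})
for f in(a,b): print(f['K'],f['k1'],f['world_to_cam'])
E
```

```text
{'t': 0.0, 'joint_positions': array([ 1.16308589,  0.32181952, -0.07008885,  1.45169393,  0.02264274,
        1.37076826, -0.05688941]), 'joint_velocities': array([-0.00085918,  0.00064915, -0.00039002,  0.0006298 , -0.0021884 ,
       -0.00052535,  0.00022804]), 'joint_efforts': array([-4.88238254e-05, -4.91290891e+01, -4.04072385e-01, -3.12536001e+01,
       -6.38788892e-02,  4.36902547e-02,  1.64138864e-04]), 'ee_pos': array([ 0.2658351 , -0.59254876,  0.2214543 ]), 'tool_rot': array([ 9.77835715e-01,  2.09371466e-01, -2.66266209e-04, -9.13057792e-04]), 'force': array([-0.38719222,  0.69703532, -0.11734689]), 'torque': array([ 0.02966433, -0.02607272,  0.0017249 ]), 'finger_force': 0.0, 'grip_width': 1.0030384669196146}
[[409.69579009   0.         253.47691855]
 [  0.         409.69579009 190.12559796]
 [  0.           0.           1.        ]] 0.013429448537617655 [[-0.00213709 -0.99953195  0.03051751 -0.10841993]
 [-0.9903185  -0.00212035 -0.13879761  0.57611463]
 [ 0.13879736 -0.03051867 -0.98985045  0.86073259]
 [ 0.          0.          0.          1.        ]]
[[380.0301734   0.        260.194762 ]
 [  0.        380.0301734 194.6044751]
 [  0.          0.          1.       ]] -0.09120387707945841 [[ 0.63803828  0.76995402 -0.00882942 -0.30463348]
 [ 0.45845542 -0.38907134 -0.79902573 -0.28101218]
 [-0.61864835  0.50576111 -0.601232    1.149839  ]
 [ 0.          0.          0.          1.        ]]
```

View pics/top.png

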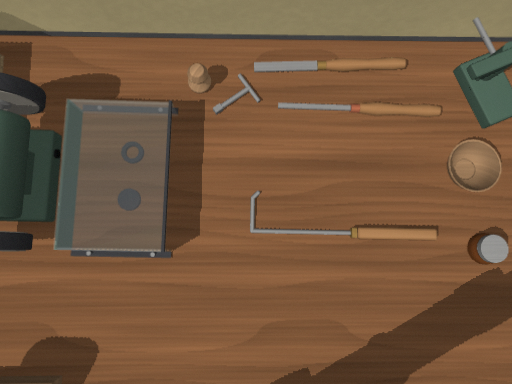

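View pics/scene.png

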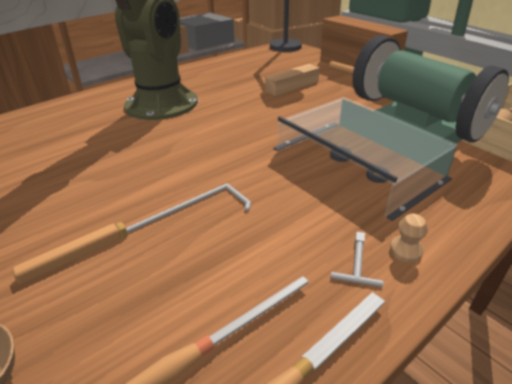

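Run:
```python
from h import *
a=dict(np.load('f0.npz'))
def P(n,uv,z): print(n,np.round(pix2plane(a,uv,z),4).tolist())
P('handle ends',[[437,234.5],[353,233]],.013)
P('rod corner, arm end,tip',[[252,231],[253,198],[260,192]],.005)
P('rod mid',[[300,232],[340,232.5]],.005)
P('ring disc',[[132.5,152.5],[129.5,199.5]],.014)
P('mouth top strip',[[173,104],[167,255]],.09)
P('mouth bottom',[[171,104],[171,256]],.0)
P('back top',[[68,101],[56,249]],.08)
i=cv2.cvtColor(a['img'],cv2.COLOR_RGB2BGR)
A=cv2.resize(i[90:265,45:185],None,fx=4,fy=3.4,interpolation=2)
A=cv2.resize(i[90:265,45:185],None,fx=3.4,fy=3.4,interpolation=2)
B=cv2.resize(i[180:250,240:445],None,fx=3.8,fy=3.8,interpolation=2)
cv2.imwrite('pics/A.png',A);cv2.imwrite('pics/B.png',B)
```

```text
handle ends [[0.4796, -0.5249, 0.013], [0.483, -0.3337, 0.013]]
rod corner, arm end,tip [[0.4879, -0.106, 0.005], [0.5631, -0.1084, 0.005], [0.577, -0.1245, 0.005]]
rod mid [[0.4856, -0.2149, 0.005], [0.4844, -0.3062, 0.005]]
ring disc [[0.666, 0.1662, 0.014], [0.5582, 0.1687, 0.014]]
mouth top strip [[0.7544, 0.0643, 0.09], [0.4364, 0.0685, 0.09]]
mouth bottom [[0.7867, 0.0845, 0.0], [0.4326, 0.0754, 0.0]]
back top [[0.7623, 0.2889, 0.08], [0.4492, 0.2943, 0.08]]
```

View pics/A.png

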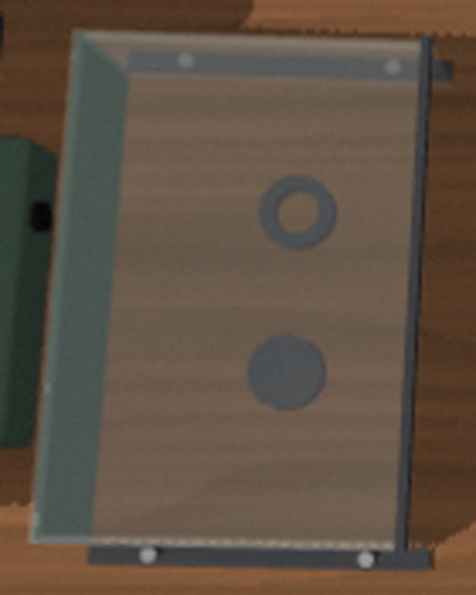

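View pics/B.png

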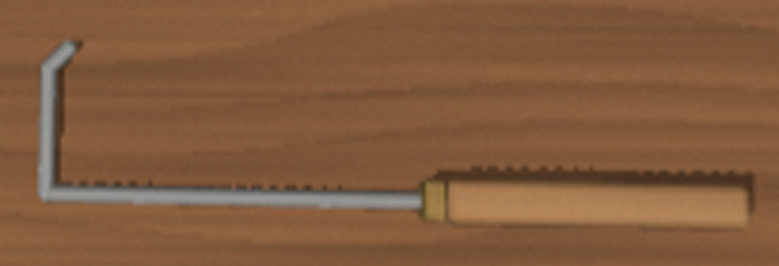

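The top view shows the ring at (132.6, 152.6) and the disc at (129.4, 199.4). The mouth strip is near column 170. The rod's corner is at (252, 231) and its handle end at (437, 234), with the rod about 0.018 rad off world +y and its arm toward +x. Sizes and ranges agree with those given. The ring is about 100 mm in.

Call:
drive_tool(steps=[[[0,0,1,0,0,-0.115,0],[0,0,1,0,0,-0.115,0],[0,0,1,0,0,-0.115,0],[0,0,1,0,0,-0.115,0],[0,0,1,0,0,-0.115,0]]], newtons=50)

```text
t: 0.52
ee_pos: [0.2659, -0.5927, 0.1715]
tool_rot: [0.877, 0.481, 0.0, -0.001]
force: [0.8, 0.6, 0.4]
grip_width: 1.003
finger_force: 0.0
```

Call:
drive_tool(steps=[[[0,0,1,0,0,-0.115,0],[0,0,1,0,0,-0.115,0],[0,0,1,0,0,-0.115,0],[0,0,1,0,0,-0.115,0],[0,0,0,0,0,-0.09,0]]])

```text
t: 0.93
ee_pos: [0.2652, -0.5914, 0.1294]
tool_rot: [0.714, 0.701, 0.001, -0.002]
force: [1.0, 0.8, 0.1]
grip_width: 0.998
finger_force: 0.0
```

Call:
drive_tool(steps=[[[4,4,0,0,0,0,0],[4,4,0,0,0,0,0],[4,4,0,0,0,0,0],[4,4,0,0,0,0,0],[4,4,0,0,0,0,0]]])

```text
t: 1.35
ee_pos: [0.4177, -0.4477, 0.1322]
tool_rot: [0.716, 0.698, -0.0, -0.0]
force: [1.6, -0.3, -0.5]
grip_width: 1.004
finger_force: 0.0
```

Call:
drive_tool(steps=[[[2,2.2,0,0,0,-0.007,0],[2,2.2,0,0,0,0,0],[1.8,2.0,0,0,0,0,0],[0,0,0,0,0,0,0],[0,0,0,0,0,0,0]]])

```text
t: 1.77
ee_pos: [0.4835, -0.3902, 0.1321]
tool_rot: [0.711, 0.703, 0.0, -0.0]
force: [0.4, 0.2, -0.0]
grip_width: 1.0
finger_force: 0.0
```

Run:
```python
from h import *
s=arm.read_state();print(s['ee_pos'],s['tool_rot'],s['joint_positions'])
w=eyes.grab_frame('wrist');save(w,'w1.png')
K=w['K'];T=w['world_to_cam']
for p in([.4835,-.389,.026],[.481,-.524,.026],[.4845,-.344,.026]):
    c=T[:3,:3]@p+T[:3,3];print(K@c/c[2])
np.savez('w1.npz',**w)
```

```text
[ 0.48353548 -0.39022442  0.13211338] [ 7.11492469e-01  7.02693500e-01  3.47158052e-04 -4.36981850e-04] [ 0.93736576  0.34230908 -0.36815353  1.62804124  0.129252    1.19616971
  0.52878191]
[251.75497205 186.13202991   1.        ]
[250.77130055 320.03454319   1.        ]
[252.35220923 132.80088426   1.        ]
```

View pics/w1.png

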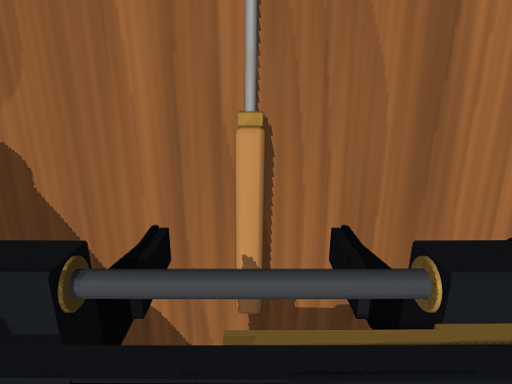

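The wrist view shows the handle centred at column 251 between the fingers. Its front end is at row 127 and its rear end at row 312, about 6 mm further forward than estimated, so I shift 6 mm and descend.

Call:
drive_tool(steps=[[[0.6,0,4,0,0,0,0],[0,0,4,0,0,0,0],[0,0,3,0,0,0,0],[0,0,1.2,0,0,0,0],[0,0,0.5,0,0,0,0]]])

```text
t: 2.23
ee_pos: [0.4791, -0.3868, 0.0027]
tool_rot: [0.714, 0.7, -0.001, -0.003]
force: [0.1, 0.6, 0.4]
grip_width: 0.997
finger_force: 0.0
```

Call:
drive_tool(steps=[[[0,0,0,0,0,0,255],[0,0,0,0,0,0,255],[0,0,0,0,0,0,255],[0,0,0,0,0,0,255],[0,0,0,0,0,0,255]]], newtons=55)

```text
t: 2.65
ee_pos: [0.483, -0.3873, 0.0072]
tool_rot: [0.713, 0.701, 0.0, 0.001]
force: [-0.9, -0.1, 0.4]
grip_width: 0.704
finger_force: 0.0
```

Call:
drive_tool(steps=[[[0,0,0,0,0,0,255],[0,0,0,0,0,0,255],[0,0,0,0,0,0,255],[0,0,0,0,0,0,255],[0,0,0,0,0,0,255]]])

```text
t: 3.07
ee_pos: [0.4822, -0.3866, 0.0055]
tool_rot: [0.713, 0.701, 0.0, 0.0]
force: [1.2, -0.6, -0.6]
grip_width: 0.324
finger_force: 0.4
```

Call:
drive_tool(steps=[[[0,0,0,0,0,0,255],[0,0,0,0,0,0,255],[0,0,0,0,0,0,255],[0,0,0,0,0,0,255],[0,0,0,0,0,0,255]]])

```text
t: 3.48
ee_pos: [0.4824, -0.3865, 0.0056]
tool_rot: [0.713, 0.701, 0.0, 0.0]
force: [1.7, -0.5, -0.6]
grip_width: 0.295
finger_force: 55.0
```

Call:
drive_tool(steps=[[[0,0,-1,0,0,0,255],[0,0,-1,0,0,0,255],[0,0,-1,0,0,0,255],[0,0,-0.7,0,0,0,255],[0,0,0,0,0,0,255]]])

```text
t: 3.9
ee_pos: [0.4834, -0.3877, 0.0453]
tool_rot: [0.713, 0.701, 0.0, 0.002]
force: [1.1, -1.2, -1.9]
grip_width: 0.297
finger_force: 55.0
```

Call:
drive_tool(steps=[[[0,2,0,0,0,0,255],[0,3,0,0,0,0,255],[0,3,0,0,0,0,255],[0,3,0,0,0,0,255],[0,2,0,0,0,0,255]]])

```text
t: 4.32
ee_pos: [0.6149, -0.3878, 0.0425]
tool_rot: [0.713, 0.701, 0.001, 0.0]
force: [0.4, 0.7, -3.3]
grip_width: 0.297
finger_force: 55.0
```

Call:
drive_tool(steps=[[[1,1.5,0,0,0,0,255],[2,0,0,0,0,0,255],[2,0,0,0,0,0,255],[0,0,0,0,0,0,255],[0,0,0,0,0,0,255]]])

```text
t: 4.73
ee_pos: [0.6282, -0.3362, 0.0424]
tool_rot: [0.712, 0.702, 0.0, -0.001]
force: [-0.8, 0.3, -3.2]
grip_width: 0.295
finger_force: 55.0
```

Run:
```python
from h import *
s=arm.read_state();print(s['ee_pos'],s['tool_rot'],s['grip_width'],s['finger_force'])
a=eyes.grab_frame('top');b=eyes.grab_frame('scene')
i=np.vstack([a['img'][80:290,40:440],b['img'][60:270,20:420]])[:,:,::-1]
cv2.imwrite('pics/s2.png',cv2.resize(i,None,fx=1.4,fy=1.4,interpolation=2))
np.savez('t2.npz',**a);np.savez('s2.npz',**b)
```

```text
[ 0.62819788 -0.33617357  0.04240083] [ 7.11892431e-01  7.02288149e-01  1.41782453e-04 -7.09288877e-04] 0.2950249456527938 54.98853921890259
```

View pics/s2.png

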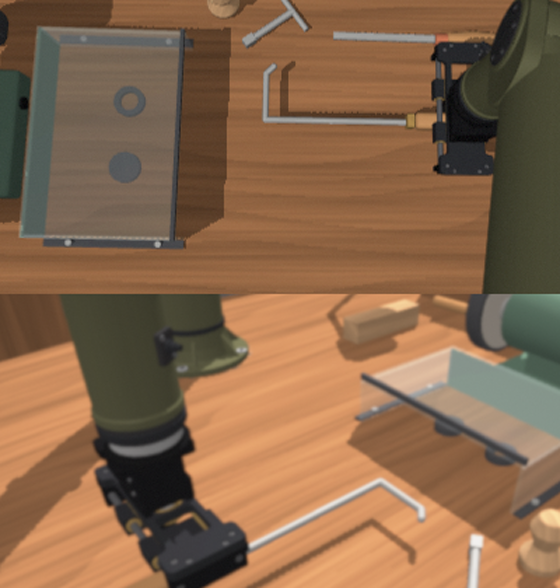

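Run:
```python
from h import *
a=dict(np.load('t2.npz'))
for uv in([229.3,166.4],[229.8,140],[260,166.9],[320,167.5]): print(np.round(pix2plane(a,np.array([uv]),.042),4))
d=a['depth'];K=a['K'];T=a['world_to_cam']
for u in(240,270,300,320):
    col=d[155:180,u]; v=155+int(np.argmin(np.where(col>0,col,9)))
    z=d[v,u];c=np.array([(u-K[0,2])/K[0,0]*z,(v-K[1,2])/K[1,1]*z,z]);print(u,v,np.round(T[:3,:3].T@(c-T[:3,3]),4))
```

```text
[[ 0.6291 -0.0549  0.042 ]]
[[ 0.6892 -0.0557  0.042 ]]
[[ 0.6282 -0.123   0.042 ]]
[[ 0.6274 -0.257   0.042 ]]
240 166 [ 0.6285 -0.0786  0.05  ]
270 166 [ 0.6292 -0.1449  0.0475]
300 167 [ 0.6273 -0.2115  0.0473]
320 167 [ 0.6276 -0.2561  0.0466]
```

The rod is level, its top 47–50 mm up, with the corner at (0.629, −0.055). I can now pass it under the strip and over the ring.

Call:
drive_tool(steps=[[[2,-0.04,0,0,0,0,255],[3,-0.04,0,0,0,0,255],[3,-0.04,0,0,0,0,255],[3,-0.04,0,0,0,0,255],[3,-0.04,0,0,0,0,255]]])

```text
t: 5.25
ee_pos: [0.6277, -0.1997, 0.0427]
tool_rot: [0.714, 0.7, -0.0, 0.0]
force: [0.9, -0.8, -2.7]
grip_width: 0.293
finger_force: 55.0
```

Call:
drive_tool(steps=[[[3,-0.04,0,0,0,0,255],[3,-0.04,0,0,0,0,255],[3,-0.04,0,0,0,0,255],[3,-0.04,0,0,0,0,255],[1.4,0,0,0,0,0,255]]])

```text
t: 5.67
ee_pos: [0.6289, -0.0608, 0.043]
tool_rot: [0.712, 0.702, 0.001, -0.001]
force: [-0.1, 1.9, -2.1]
grip_width: 0.296
finger_force: 55.0
```

Call:
drive_tool(steps=[[[0,0,0,0,0,0,255],[0,0,0,0,0,0,255]]])

```text
t: 5.83
ee_pos: [0.6292, -0.0658, 0.0427]
tool_rot: [0.713, 0.701, -0.0, 0.001]
force: [0.7, -0.3, -3.2]
grip_width: 0.292
finger_force: 55.0
```

Run:
```python
from h import *
s=arm.read_state();print(s['ee_pos'],s['tool_rot'],s['force'],s['grip_width'])
a=eyes.grab_frame('top');b=eyes.grab_frame('scene')
i=np.vstack([a['img'][80:290,40:440],b['img'][60:270,120:520]if 0 else b['img'][60:270,112:512]])[:,:,::-1]
cv2.imwrite('pics/s3.png',cv2.resize(i,None,fx=1.4,fy=1.4,interpolation=2))
```

```text
[ 0.6291776  -0.06579099  0.04272479] [ 7.12901321e-01  7.01264046e-01 -3.61631925e-04  5.59239286e-04] [ 0.735179   -0.34845631 -3.17549998] 0.29153814094108577
```

View pics/s3.png

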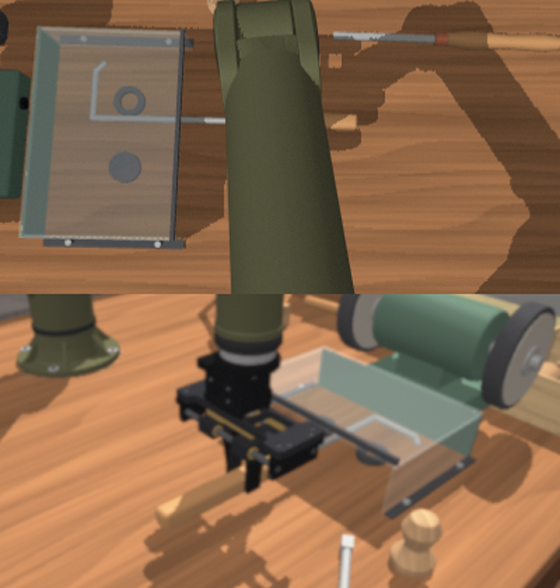

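The hook is past the ring and above the bench: its arm is at column ~94 in the crop and the ring at (129, 101). The rod runs between ring and disc. I move 4 mm away from the ring and lower the hook.

Call:
drive_tool(steps=[[[0,-0.4,0.5,0,0,0,255],[0,0,1,0,0,0,255],[0,0,1,0,0,0,255],[0,0,0.7,0,0,0,255],[0,0,0.3,0,0,0,255]]])

```text
t: 6.35
ee_pos: [0.6233, -0.0654, 0.0056]
tool_rot: [0.713, 0.701, -0.001, -0.001]
force: [-8.2, 0.4, 13.6]
grip_width: 0.293
finger_force: 55.0
```

Call:
drive_tool(steps=[[[0,0,0,0,0,0,255],[0,0,0,0,0,0,255]]])

```text
t: 6.52
ee_pos: [0.625, -0.0649, 0.0071]
tool_rot: [0.713, 0.701, -0.0, -0.0]
force: [0.0, 0.3, -1.7]
grip_width: 0.292
finger_force: 55.0
```

Run:
```python
from h import *
s=arm.read_state();print(s['ee_pos'],s['force'],s['grip_width'])
a=eyes.grab_frame('top')
i=a['img'][90:265,45:265,::-1]
cv2.imwrite('pics/s4.png',cv2.resize(i,None,fx=3.4,fy=3.4,interpolation=2))
np.savez('t4.npz',**a)
```

```text
[ 0.62500097 -0.06488992  0.00710184] [ 0.00310357  0.31539109 -1.72100141] 0.29228162484867365
```

View pics/s4.png

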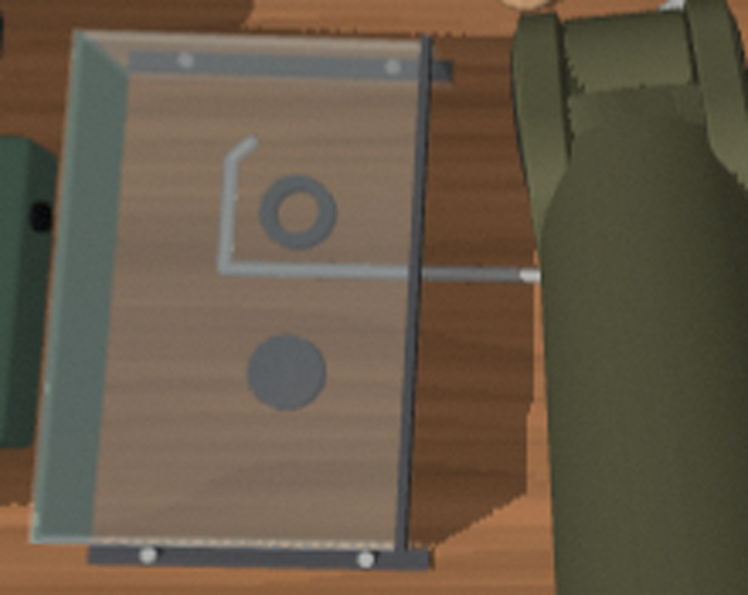

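The hook lies on the bench with its arm at column ~228, rows 160–265. The ring at (298, 213) sits inside the hook, untouched, and the disc at (287, 372) is well clear. I now draw the hook out.

Call:
drive_tool(steps=[[[-0.5,0,0,0,0,0,255],[-0.8,0,0,0,0,0,255],[-0.8,0,0,0,0,0,255],[-0.8,0,0,0,0,0,255],[-0.8,0,0,0,0,0,255]]])

```text
t: 6.98
ee_pos: [0.6243, -0.1032, 0.0076]
tool_rot: [0.713, 0.701, -0.0, 0.0]
force: [0.2, 0.8, -1.7]
grip_width: 0.296
finger_force: 55.0
```

Call:
drive_tool(steps=[[[-0.8,0,0,0,0,0,255],[-0.8,0,0,0,0,0,255],[-0.8,0,0,0,0,0,255],[-0.8,0,0,0,0,0,255],[-0.8,0,0,0,0,0,255]]])

```text
t: 7.4
ee_pos: [0.6236, -0.1428, 0.0075]
tool_rot: [0.713, 0.701, -0.0, 0.0]
force: [0.2, 1.2, -1.8]
grip_width: 0.292
finger_force: 55.0
```

Call:
drive_tool(steps=[[[-0.8,0,0,0,0,0,255],[-0.8,0,0,0,0,0,255],[-0.8,0,0,0,0,0,255],[-0.8,0,0,0,0,0,255],[-0.8,0,0,0,0,0,255]]])

```text
t: 7.82
ee_pos: [0.623, -0.1828, 0.0075]
tool_rot: [0.713, 0.701, -0.0, 0.0]
force: [0.3, 2.0, -1.0]
grip_width: 0.292
finger_force: 55.0
```

Call:
drive_tool(steps=[[[-0.8,0,0,0,0,0,255],[-0.8,0,0,0,0,0,255],[-0.8,0,0,0,0,0,255],[-0.8,0,0,0,0,0,255],[-0.8,0,0,0,0,0,255]]])

```text
t: 8.23
ee_pos: [0.6223, -0.2227, 0.0075]
tool_rot: [0.713, 0.701, -0.0, -0.0]
force: [0.6, 1.1, -1.3]
grip_width: 0.297
finger_force: 55.0
```

Call:
drive_tool(steps=[[[-0.8,0,0,0,0,0,255],[-0.8,0,0,0,0,0,255],[-0.8,0,0,0,0,0,255],[-0.8,0,0,0,0,0,255],[-0.8,0,0,0,0,0,255]]])

```text
t: 8.65
ee_pos: [0.6216, -0.2627, 0.0075]
tool_rot: [0.713, 0.701, -0.0, -0.0]
force: [-0.0, 0.5, -2.6]
grip_width: 0.294
finger_force: 55.0
```

Call:
drive_tool(steps=[[[-0.8,0,0,0,0,0,255],[-0.8,0,0,0,0,0,255],[-0.8,0,0,0,0,0,255],[-0.5,0,0,0,0,0,255],[-0.3,0,0,0,0,0,255]]])

```text
t: 9.07
ee_pos: [0.6209, -0.2953, 0.0075]
tool_rot: [0.714, 0.701, -0.0, 0.0]
force: [0.4, 1.6, -2.0]
grip_width: 0.294
finger_force: 55.0
```

Run:
```python
from h import *
s=arm.read_state();print(s['ee_pos'],s['tool_rot'],s['force'],s['grip_width'])
a=eyes.grab_frame('top')
i=a['img'][80:290,40:440,::-1]
cv2.imwrite('pics/s5.png',cv2.resize(i,None,fx=2,fy=2,interpolation=2))
np.savez('t5.npz',**a)
```

```text
[ 0.62085084 -0.29530693  0.00749713] [ 7.13501106e-01  7.00654060e-01 -2.11065237e-04  1.22574217e-04] [ 0.37299455  1.56476087 -2.04954211] 0.2944037243208885
```

View pics/s5.png

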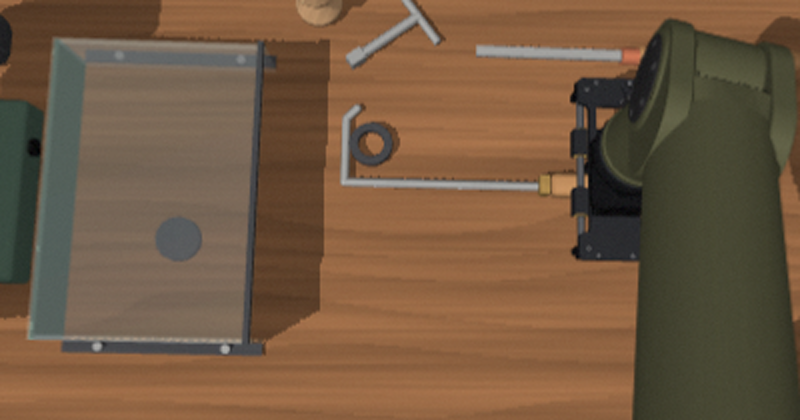

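The ring lies in the open at (372, 143) in the crop, inside the hook, about 115 mm outside the mouth. The disc has not moved. Next I ease the hook off the ring, lay the rod down, release and retreat.

Call:
drive_tool(steps=[[[0.5,0,0,0,0,0,255],[0,0,0.1,0,0,0,255],[0,0,0.1,0,0,0,255],[0,0,0,0,0,0,255],[0,0,0,0,0,0,200]]])

```text
t: 9.53
ee_pos: [0.6213, -0.2885, 0.0056]
tool_rot: [0.713, 0.701, 0.0, 0.0]
force: [-0.6, 1.2, -1.3]
grip_width: 0.295
finger_force: 55.0
```

Call:
drive_tool(steps=[[[0,0,0,0,0,0,80],[0,0,0,0,0,0,80],[0,0,0,0,0,0,80],[0,0,0,0,0,0,80],[0,0,0,0,0,0,80]]])

```text
t: 9.95
ee_pos: [0.6214, -0.2891, 0.0058]
tool_rot: [0.713, 0.701, 0.0, 0.0]
force: [-0.4, -0.4, 0.5]
grip_width: 0.587
finger_force: 0.0
```

Call:
drive_tool(steps=[[[0,0,0,0,0,0,80],[0,0,-0.5,0,0,0,80],[0,0,-1,0,0,0,80],[0,0,-2,0,0,0,80],[0,0,-3,0,0,0,80]]])

```text
t: 10.37
ee_pos: [0.6194, -0.2882, 0.0692]
tool_rot: [0.713, 0.701, -0.001, -0.002]
force: [-0.3, -0.0, -0.3]
grip_width: 0.679
finger_force: 0.0
```

Call:
drive_tool(steps=[[[0,0,-3,0,0,0,80],[0,0,-3,0,0,0,80],[0,0,-2,0,0,0,80],[0,0,0,0,0,0,80],[0,0,0,0,0,0,80]]])

```text
t: 10.78
ee_pos: [0.6224, -0.2893, 0.1533]
tool_rot: [0.713, 0.701, 0.001, 0.002]
force: [0.2, 0.1, 0.4]
grip_width: 0.685
finger_force: 0.0
```

Run:
```python
from h import *
s=arm.read_state();print(s['ee_pos'],s['force'],s['grip_width'],s['finger_force'])
a=eyes.grab_frame('top');b=eyes.grab_frame('scene')
print(pix2plane(a,np.array([[226,151.5]]),.014))
i=np.vstack([a['img'][80:290,40:440],b['img'][60:270,60:460]])[:,:,::-1]
cv2.imwrite('pics/s6.png',cv2.resize(i,None,fx=1.4,fy=1.4,interpolation=2))
```

```text
[ 0.6223576  -0.28928138  0.15334973] [0.22445186 0.12386775 0.42122953] 0.6849087561966712 0.0
[[ 0.66947129 -0.04633268  0.014     ]]
```

View pics/s6.png

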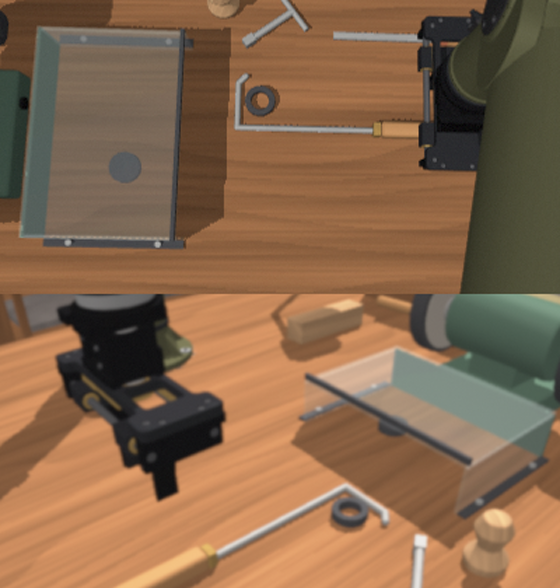

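The rod lies flat and free of the gripper. The ring is flat at top-crop (261, 100), about 113 mm outside the mouth, and the disc at (125, 167) has not moved.

```bash
python3 -c "
from bench import job
print(job.hand_in())"
```

```text
the job is handed in; nothing more can be done
None
```

The ring was drawn out with the hook and lies flat about 11 cm outside the guard's mouth, the rod is laid flat on the bench, the disc has not moved, and the job was handed in at about 11 s; no verdict was returned.

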